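Set up two cruet trays

ROBOT

A 6-joint arm with a two-finger parallel gripper is mounted at the origin on the work surface; the furniture and walls round the work are solid. World frame = base frame: x ahead of the robot, y to its left, z up, the work surface at z = 0. Lengths are in m, angles in rad, forces in N, time in s.
With the tool pointing down it reaches from about 0.3 to 0.775 m from the base axis. Payload 14.6 kg.
Tool frame: the origin (TCP) lies on the centre line of the jaws, within the pads' length; the fingertips stand ctrl.tcp_to_tips ahead of it and the grasp point (between the pads) lies 2 mm behind it (ctrl.tcp_to_tips is the distance from the TCP to the fingertips, in m); z points along the fingers, y is the line along which they close (so a half turn about z gives the same grasp; the last joint's range is limited). The gripper opens to 94 mm and grips with 3 to 60 N. Pads are 16 mm wide; open, the fingers measure 119 mm over their backs; the gripper's body (75 mm by 177 mm) begins 78 mm behind the grasp point.
Start: joints at [1.046, 0.3, 1.521, -0, 1.321, -0.067], TCP at [0.243, 0.493, 0.222] pointing down, gripper open.
Joint ranges: [-3.03, 3.03], [-0.79, 2.21], [0.23, 2.52], [-1.04, 4.18], [0, 3.07], [-2.55, 2.55]. Speed limits (rad/s): [2.22, 2.22, 2.57, 3.14, 3.14, 3.14].

INTERFACE

Orientations are given as [roll, pitch, yaw] about the fixed x, y, z axes, in that order (R = Rz(yaw) Ry(pitch) Rx(roll)).
In Python, from station import telemetry, viewer, hand_in, ctrl gives the robot as it stands.
- The arm moves only by the tool step_arm, never from a script. Its argument "plan" is a list of rows, each an object of numbers: "dx", "dy", "dz": the shift along the tool's x, y, z scaled (see below); "rx", "ry", "rz": the turn, a rotation vector about the tool's x, y, z scaled (see below); "claw": the closure, from 0 (fully open) to 1 (shut). In form: [{"dx": .., "dy": .., "dz": .., "rx": .., "ry": .., "rz": .., "claw": ..}, ...]. A call has 1 to 10 rows; each row shifts and turns the commanded pose from where the row before left it, along the tool's axes as they then stand; what a row does not reach is not made up. The controller multiplies each number of a shift by 0.1 m and each number of a turn by 90 degrees. A row lasts 1/10 s, in which the tool goes at most 50 mm and 8.59 degrees, less where a joint would pass 70% of its speed; a pose out of reach is approached as far as the arm can. A call with a number of a shift or a turn outside -1 to 1 is refused whole. A call with a gripper value outside its range is refused whole. The fingers move at their own pace and stop on an object; "grip_force" is the grip in N (left out, the last holds). Time passes only in rows, so rows that do not move let the fingers close. It gives the time, the measured TCP pose, the force, the opening and the grip force at its end, in the units of the state.
- telemetry.get_obs(): the state, without advancing time (a new reading comes with each control period).
- viewer.camera(name): name is "side" or "top" or "wrist"; returns a dict with "img" (384x512x3 uint8, red, green, blue), "z_map" (384x512 float32, m along the optical axis (not along the pixel's ray), 0 where there is no reading), "fx", "fy", "cx", "cy" (pixels), "R" (3x3) and "t" (3): a world point X has camera coordinates R X + t; the wrist camera has in their place "tool_from_camera" (4x4, takes a point from camera to tool coordinates, whose origin is the TCP and whose axes are the flange's). Camera axes: x right, y down, z forward; pixel columns grow to the right and rows downward; lengths in m; the calibration is good to about 2 mm. A picture is of the moment at which its call begins: read the wrist's pose just before it.
- hand_in(): hands the job in; it is judged then, once.
Trained networks look in a picture, given as the dict that the camera call returned (one of the last four; its "shot" number tells which), for a name from the list of things; names that differ only in an ending like _2 or _b are one class to them, and where a whole thing is asked for, a point or a joint stands for the part that bears it (a point fixed in the world has none). Each returns a list of dicts, best first, with "score" (0 to 1); they miss things now and then, are a little off and sometimes report something else, mostly with a low value. They report only what shows in the picture. A call takes as long as a camera call.
- viewer.recognise(target, picture): "rect" ([left, top, right, bottom] in pixels, round what is visible of it).
The state is a dict: "time_s": time; "qpos": joint angles; "joint_vel": joint speeds; "tau": joint torques, N m; "ee_pos": TCP position; "eef_rot": TCP orientation; "force": force on the tool from outside, world axes, zero at the start; "moment": the same for the moment, N m; "grip_width": finger opening in m; "grip_force": force on a finger pad.
Only numpy, scipy, OpenCV 4.12 (cv2) and the standard library are available. Lean on these libraries where they do the work, as an engineer would, in place of code of your own. Each camera call takes 0.05 s, during which the arm holds its last target. There are 200 camera calls.

TASK

Set up the two wooden cruet trays for the table: in each one stand a wooden pepper mill in the large recess and a glass grinder jar in the small recess, upright, set down and not dropped. Leave the two spice jars and the little dropper bottle standing where they are.

Things in the scene. Friction and masses are not known exactly. Their poses are not given: they have to be found in the camera images.
- tray_a: flat light-wood cruet tray, 184 (its x) x 104 (its y) x 18 mm tall, fixed to the worktop, the same as the other tray. Two round flat-floored recesses 8 mm deep, floors 10 mm above the worktop: the large one, 84 mm across, is centred at x = -41 mm, y = 0 in the tray's frame; the small one, 66 mm across, at x = +49 mm, y = 0. Origin: centre of the underside, on the worktop; z up
- tray_b: flat light-wood cruet tray, 184 (its x) x 104 (its y) x 18 mm tall, fixed to the worktop, the same as the other tray. Two round flat-floored recesses 8 mm deep, floors 10 mm above the worktop: the large one, 84 mm across, is centred at x = -41 mm, y = 0 in the tray's frame; the small one, 66 mm across, at x = +49 mm, y = 0. Origin: centre of the underside, on the worktop; z up
- mill_a: turned brown wooden pepper mill, round, 166 mm tall, foot 55 mm across, waist of about 50 mm, its head 52 mm across from 100 to 132 mm above the foot, then a knob 38 mm across; head and body do not turn; about 0.19 kg; interchangeable with the other mill. Grip the head about 115 mm up. Origin: centre of the underside, z up through the knob; starts upright on the worktop
- mill_b: turned brown wooden pepper mill, round, 166 mm tall, foot 55 mm across, waist of about 50 mm, its head 52 mm across from 100 to 132 mm above the foot, then a knob 38 mm across; head and body do not turn; about 0.19 kg; interchangeable with the other mill. Grip the head about 115 mm up. Origin: centre of the underside, z up through the knob; starts upright on the worktop
- pepper_grinder: clear glass grinder jar with a straight black plastic head, round, 48 mm across all the way up, 135 mm tall (glass to 88 mm, head above, fixed); about 0.24 kg; either grinder may go to either tray. Grip it about 108 mm up. Origin: centre of the underside, z up; starts upright on the worktop
- herb_grinder: clear glass grinder jar with a straight black plastic head, round, 48 mm across all the way up, 150 mm tall (glass to 88 mm, head above, fixed); about 0.24 kg; either grinder may go to either tray. Grip it about 115 mm up. Origin: centre of the underside, z up; starts upright on the worktop
- spice_jar_a: round spice jar with label and wide screw lid, 45 mm across, 106 mm tall. Bystander, not to be moved. Origin: centre of the underside, z up
- spice_jar_b: round spice jar with label and wide screw lid, 47 mm across, 98 mm tall. Bystander, not to be moved. Origin: centre of the underside, z up
- vanilla_drops: little round dropper bottle with a narrow rubber bulb on top, 34 mm across, 102 mm tall. Bystander, not to be moved. Origin: centre of the underside, z up

How it is judged:
At the end, for the whole second after the job is handed in: Each tray: one mill in the large recess (within 16 mm of its centre along tray x and y) and one grinder in the small recess (within 12 mm), feet within 4 mm of the recess floor, all upright within 0.1 rad and at rest. Spice jars and dropper upright, within 15 mm of their starts ((((x of mill_a in the frame of tray_a between -0.057 and -0.025 m and y of mill_a in the frame of tray_a between -0.016 and 0.016 m and z of mill_a in the frame of tray_a between 0.006 and 0.014 m) and (x of mill_b in the frame of tray_b between -0.057 and -0.025 m and y of mill_b in the frame of tray_b between -0.016 and 0.016 m and z of mill_b in the frame of tray_b between 0.006 and 0.014 m)) or ((x of mill_b in the frame of tray_a between -0.057 and -0.025 m and y of mill_b in the frame of tray_a between -0.016 and 0.016 m and z of mill_b in the frame of tray_a between 0.006 and 0.014 m) and (x of mill_a in the frame of tray_b between -0.057 and -0.025 m and y of mill_a in the frame of tray_b between -0.016 and 0.016 m and z of mill_a in the frame of tray_b between 0.006 and 0.014 m))) and (((x of pepper_grinder in the frame of tray_a between 0.037 and 0.061 m and y of pepper_grinder in the frame of tray_a between -0.012 and 0.012 m and z of pepper_grinder in the frame of tray_a between 0.006 and 0.014 m) and (x of herb_grinder in the frame of tray_b between 0.037 and 0.061 m and y of herb_grinder in the frame of tray_b between -0.012 and 0.012 m and z of herb_grinder in the frame of tray_b between 0.006 and 0.014 m)) or ((x of herb_grinder in the frame of tray_a between 0.037 and 0.061 m and y of herb_grinder in the frame of tray_a between -0.012 and 0.012 m and z of herb_grinder in the frame of tray_a between 0.006 and 0.014 m) and (x of pepper_grinder in the frame of tray_b between 0.037 and 0.061 m and y of pepper_grinder in the frame of tray_b between -0.012 and 0.012 m and z of pepper_grinder in the frame of tray_b between 0.006 and 0.014 m))) and angle between each of mill_a, mill_b, pepper_grinder, herb_grinder, spice_jar_a, spice_jar_b, vanilla_drops's own z axis and vertical below 0.1 rad and linear speed of each of mill_a, mill_b, pepper_grinder, herb_grinder below 0.02 m/s and distance of each of spice_jar_a, spice_jar_b, vanilla_drops from where it was at the start of the episode below 0.015 m); the robot touches nothing.
It fails at once if a spice jar or the dropper bottle is knocked over or pushed more than 30 mm (distance of any of spice_jar_a, spice_jar_b, vanilla_drops from where it was at the start of the episode above 0.03 m or angle between any of spice_jar_a, spice_jar_b, vanilla_drops's own z axis and vertical above 0.5 rad).
It fails at once if a mill or grinder is dropped from more than about 2 cm or thrown (faster than 0.6 m/s while nothing touches it) ((linear speed of mill_a above 0.6 m/s and contact force between mill_a and anything else below 0.05 N) or (linear speed of mill_b above 0.6 m/s and contact force between mill_b and anything else below 0.05 N) or (linear speed of pepper_grinder above 0.6 m/s and contact force between pepper_grinder and anything else below 0.05 N) or (linear speed of herb_grinder above 0.6 m/s and contact force between herb_grinder and anything else below 0.05 N)).
It also fails if it takes over 104 s, if anything falls off the work surface, if the arm or the gripper's body presses on something with over 40 N, if the wrist force passes 120 N, or if a joint passes its speed limit or range.

## Working session

There is one attempt and no reset: what is moved stays moved. The work goes in short steps, Python scripts to look and compute and a tool call to move; the robot and the scene stay as the last step left them, time stands still between calls to the robot, and variables do not carry over. Pictures are saved under pics/ and viewed, at most 14 in all, crops included, and the job is handed in when it is done.

Besides the shell and the picture viewer there is one more tool, called after "Emit:" by a JSON object that holds its "fn" and its "kwargs". step_arm: Moves the arm, as the interface text tells. Shifts and turns lie within -1 to 1; 1 stands for 0.1 m of shift or 90 degrees of turn. Its arguments: {"type":"object","properties":{"plan":{"type":"array"},"grip_force":{"type":"number"}},"required":["plan"]}

```bash
mkdir -p pics; ls; python3 - <<'E'
from station import telemetry, viewer, ctrl
import cv2,pickle
o=telemetry.get_obs(); print({k:o[k] for k in('time_s','ee_pos','eef_rot','grip_width')},ctrl.tcp_to_tips)
for n in('top','side'):
    p=viewer.camera(n); cv2.imwrite(f'pics/{n}.png',p['img'][:,:,::-1]); pickle.dump(p,open(n+'.pkl','wb'))
    print(n,p['fx'],p['R'],p['t'])
    for t in('tray_a','mill_a','pepper_grinder','herb_grinder','spice_jar_a','vanilla_drops'):
        print(t,[(r['rect'],round(r['score'],2)) for r in viewer.recognise(t,p)])
E
```

```text
pics
{'time_s': 0.0, 'ee_pos': array([0.24296604, 0.49316669, 0.22188359]), 'eef_rot': array([-3.14046171e+00, -8.09728672e-05,  2.68377334e+00]), 'grip_width': 0.09414289442811752} 0.017
top 375.219013254713 [[ 0.01280455 -0.9998544   0.01127966]
 [-0.99061763 -0.01421962 -0.13592101]
 [ 0.13606161 -0.00943343 -0.99065546]] [-0.0261144   0.47204225  1.22624361]
tray_a [([121.9, 165.3, 171.7, 224.1], 0.87), ([328.8, 171.5, 390.1, 229.3], 0.56)]
mill_a [([327.3, 172.7, 390.7, 228.9], 0.66), ([224.3, 186.2, 246.7, 206.1], 0.54), ([209.7, 158.5, 227.2, 181.6], 0.53)]
pepper_grinder [([302.7, 188.2, 322.7, 208.5], 0.64)]
herb_grinder [([249.6, 165.2, 264.8, 184.4], 0.57)]
spice_jar_a [([198.6, 190.2, 211.6, 207.9], 0.67), ([281.2, 165.3, 297.7, 184.2], 0.47)]
vanilla_drops [([268.3, 194.0, 277.9, 206.8], 0.59)]
side 498.7995457660546 [[ 0.95850415 -0.28436716 -0.02012755]
 [-0.14346437 -0.42014704 -0.89604377]
 [ 0.24634889  0.86174926 -0.44350924]] [-0.45372784  0.11955877  1.51206701]
tray_a [([200.4, 158.0, 243.6, 184.5], 0.69), ([250.0, 254.9, 326.8, 293.1], 0.68), ([279.7, 191.5, 294.4, 230.0], 0.66)]
mill_a [([255.4, 149.8, 271.8, 201.5], 0.61), ([238.4, 166.1, 259.3, 209.1], 0.55)]
pepper_grinder [([256.0, 199.2, 278.8, 246.8], 0.86)]
herb_grinder [([261.6, 167.0, 277.8, 203.8], 0.81)]
spice_jar_a [([276.2, 193.0, 293.0, 227.9], 0.83), ([232.6, 167.9, 242.6, 195.5], 0.65)]
vanilla_drops [([250.0, 195.8, 258.4, 226.0], 0.64)]
```

```bash
python3 - <<'E'
import cv2
a=cv2.imread('pics/top.png')[130:250,100:420]; cv2.imwrite('pics/topc.png',cv2.resize(a,None,fx=2.5,fy=2.5,interpolation=2))
a=cv2.imread('pics/side.png')[130:310,180:350]; cv2.imwrite('pics/sidec.png',cv2.resize(a,None,fx=3.3,fy=3.3,interpolation=2))
E
```

```text
(no output)
```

View pics/topc.png

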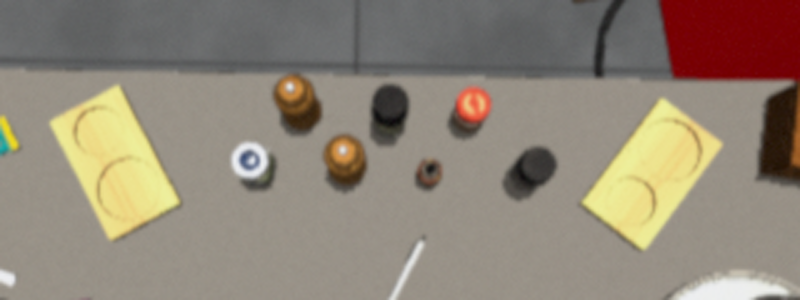

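View pics/sidec.png

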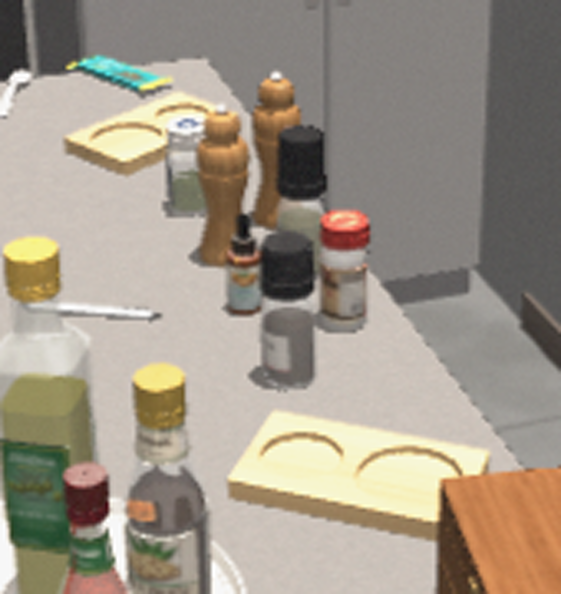

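View pics/top.png

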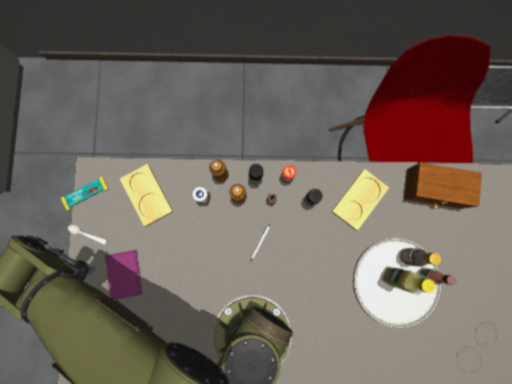

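The pictures show the tray at left (top image about 146,195) and right (360,200, box nearby at 440,185). The mills are at 218,170 and 238,193. The grinders are at 256,173 and 314,198, and the jars and dropper at 201,195, 288,173 and 272,199. Next I measure with depth.

```bash
cat > h.py <<'E'
import numpy as np,cv2
def cloud(p,R=None,t=None):
    z=p['z_map']; v,u=np.mgrid[:z.shape[0],:z.shape[1]]
    c=np.stack([(u-p['cx'])/p['fx']*z,(v-p['cy'])/p['fy']*z,z],-1)
    R=p['R'] if R is None else R; t=p['t'] if t is None else t
    w=(c-t)@R      # R^T(c-t)
    w[z<=0]=np.nan
    return w
E
python3 - <<'E'
from h import *
import pickle
p=pickle.load(open('top.pkl','rb')); W=cloud(p)
print('table z',np.nanmedian(W[240:260,200:240,2]))
for n,(l,t,r,b) in dict(sjL=(196,186,213,208),millfar=(208,156,229,183),millnear=(228,183,248,208),grFar=(248,163,266,186),grR=(302,186,324,210),sjR=(280,163,298,186),drop=(266,192,279,208),box=(400,155,490,210)).items():
    w=W[t:b,l:r].reshape(-1,3); zt=np.nanpercentile(w[:,2],99)
    for lo in (zt-.012,.08):
        s=w[w[:,2]>lo]; print(n,round(lo,3),len(s),'c',((s.min(0)+s.max(0))/2).round(3)[:2],'mean',s.mean(0).round(3),'ext',np.ptp(s,0).round(3)[:2])
for n,(l,t,r,b) in dict(L=(115,160,178,230),R=(328,166,395,234)).items():
    w=W[t:b,l:r]; m=((w[...,2]>.007)&(w[...,2]<.03)).astype(np.uint8)
    k=cv2.connectedComponentsWithStats(m); i=1+np.argmax(k[2][1:,4]); s=w[k[1]==i][:,:2]
    (c,sz,a)=cv2.minAreaRect((s*1000).astype(np.float32)); print(n,c,sz,a,len(s))
E
```

```text
table z -0.0003012750660374122
sjL 0.09 137 c [0.45  0.165] mean [0.45  0.167 0.098] ext [0.042 0.035]
sjL 0.08 148 c [0.449 0.165] mean [0.449 0.166 0.097] ext [0.043 0.035]
millfar 0.153 62 c [0.532 0.115] mean [0.532 0.115 0.157] ext [0.029 0.03 ]
millfar 0.08 234 c [0.532 0.115] mean [0.526 0.112 0.138] ext [0.052 0.051]
millnear 0.152 78 c [0.456 0.049] mean [0.457 0.049 0.156] ext [0.028 0.03 ]
millnear 0.08 226 c [0.456 0.051] mean [0.453 0.049 0.139] ext [0.051 0.051]
grFar 0.141 166 c [ 0.519 -0.006] mean [ 0.518 -0.006  0.149] ext [0.044 0.04 ]
grFar 0.08 214 c [ 0.518 -0.007] mean [ 0.514 -0.006  0.142] ext [0.046 0.044]
grR 0.127 169 c [ 0.446 -0.19 ] mean [ 0.445 -0.19   0.134] ext [0.044 0.043]
grR 0.08 207 c [ 0.445 -0.19 ] mean [ 0.444 -0.187  0.129] ext [0.045 0.046]
sjR 0.098 147 c [ 0.526 -0.113] mean [ 0.525 -0.112  0.106] ext [0.042 0.039]
sjR 0.08 164 c [ 0.525 -0.111] mean [ 0.524 -0.112  0.104] ext [0.044 0.041]
drop 0.088 14 c [ 0.444 -0.059] mean [ 0.443 -0.059  0.098] ext [0.01  0.013]
drop 0.08 15 c [ 0.443 -0.059] mean [ 0.443 -0.059  0.097] ext [0.011 0.013]
box 0.099 2171 c [ 0.493 -0.622] mean [ 0.492 -0.621  0.107] ext [0.137 0.214]
box 0.08 2316 c [ 0.493 -0.622] mean [ 0.491 -0.617  0.106] ext [0.137 0.214]
L (454.7919616699219, 365.72235107421875) (185.8988494873047, 107.01338958740234) 29.606904983520508 1624
R (451.05780029296875, -363.97943115234375) (104.7892074584961, 191.87640380859375) 52.643157958984375 1578
```

```bash
cat >> h.py <<'E'
from scipy.spatial.transform import Rotation as Ro
def wristcloud(shot=True):
    from station import telemetry, viewer
    o=telemetry.get_obs(); p=viewer.camera('wrist')
    T=np.eye(4); T[:3,:3]=Ro.from_euler('xyz',o['eef_rot']).as_matrix(); T[:3,3]=o['ee_pos']
    M=T@p['tool_from_camera']; R=M[:3,:3].T
    return o,p,cloud(p,R,-R@M[:3,3])
def go(o,x,y,yaw=None,z=None):
    "shift left to (x,y,z) in tool axes in interface units, given the yaw to be had at the time"
    e=o['ee_pos']; yaw=np.degrees(o['eef_rot'][2]) if yaw is None else yaw; a=np.radians(yaw)
    d=np.array([x,y])-e[:2]
    print('dx %.3f dy %.3f dz %s rz %.3f'%(10*(d@[np.cos(a),np.sin(a)]),10*(d@[np.sin(a),-np.cos(a)]),None if z is None else round(10*(e[2]-z),3),-((yaw-np.degrees(o['eef_rot'][2])+180)%360-180)/90))
E
python3 - <<'E'
from h import *
o,p,W=wristcloud(); cv2.imwrite('pics/w0.png',p['img'][:,:,::-1])
print(p['tool_from_camera'].round(3), np.nanpercentile(W.reshape(-1,3),[1,50,99],axis=0).round(3))
E
```

```text
[[-0.    -0.959 -0.282  0.083]
 [ 1.     0.    -0.002  0.002]
 [ 0.002 -0.282  0.959 -0.161]
 [ 0.     0.     0.     1.   ]] [[-0.023  0.159 -0.956]
 [ 0.231  0.492 -0.   ]
 [ 1.4    1.471  0.327]]
```

Emit:
{"fn": "step_arm", "kwargs": {"plan": [{"dz": -0.2, "rz": -0.073, "claw": 0}, {"dz": -0.2, "rz": -0.073, "claw": 0}, {"dz": -0.2, "rz": -0.073, "claw": 0}, {"dz": -0.2, "rz": -0.073, "claw": 0}, {"claw": 0}], "grip_force": 25}}

```text
$.plan[0]: bad value
```

View pics/w0.png

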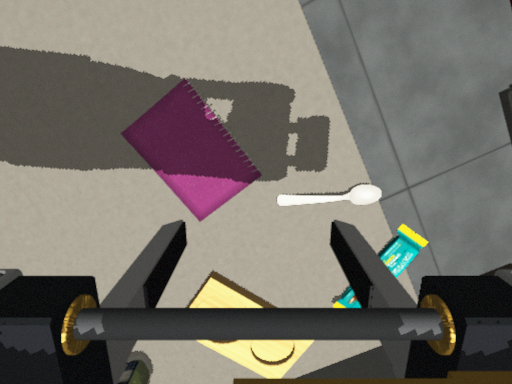

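The wrist view looks past the fingers: part of the left tray shows at about (255,330), with the notebook and spoon above it. The row was refused, so I'll give every key.

Emit:
{"fn": "step_arm", "kwargs": {"plan": [{"dx": 0, "dy": 0, "dz": -0.2, "rx": 0, "ry": 0, "rz": -0.073, "claw": 0}, {"dx": 0, "dy": 0, "dz": -0.2, "rx": 0, "ry": 0, "rz": -0.073, "claw": 0}, {"dx": 0, "dy": 0, "dz": -0.2, "rx": 0, "ry": 0, "rz": -0.073, "claw": 0}, {"dx": 0, "dy": 0, "dz": -0.2, "rx": 0, "ry": 0, "rz": -0.073, "claw": 0}, {"dx": 0, "dy": 0, "dz": 0, "rx": 0, "ry": 0, "rz": 0, "claw": 0}], "grip_force": 25}}

```text
time_s: 1.25
ee_pos: [0.2434, 0.4939, 0.3049]
eef_rot: [3.138, 0.002, -3.139]
force: [-0.4, 0.3, -0.2]
grip_width: 0.0937
grip_force: 0.0
```

Emit:
{"fn": "step_arm", "kwargs": {"plan": [{"dx": -0.4, "dy": -0.32, "dz": 0, "rx": 0, "ry": 0, "rz": 0, "claw": 0}, {"dx": -0.4, "dy": -0.32, "dz": 0, "rx": 0, "ry": 0, "rz": 0, "claw": 0}, {"dx": -0.4, "dy": -0.32, "dz": 0, "rx": 0, "ry": 0, "rz": 0, "claw": 0}, {"dx": -0.37, "dy": -0.33, "dz": 0, "rx": 0, "ry": 0, "rz": 0, "claw": 0}, {"dx": 0, "dy": 0, "dz": 0, "rx": 0, "ry": 0, "rz": 0, "claw": 0}, {"dx": 0, "dy": 0, "dz": 0, "rx": 0, "ry": 0, "rz": 0, "claw": 0}]}}

```text
time_s: 1.85
ee_pos: [0.3977, 0.3662, 0.3013]
eef_rot: [-3.141, -0.001, 3.138]
force: [0.4, 0.7, 1.0]
grip_width: 0.094
grip_force: 0.0
```

```bash
cat >> h.py <<'E'
def tray(W,c0):
    d=np.hypot(W[...,0]-c0[0],W[...,1]-c0[1])
    m=((W[...,2]>.006)&(W[...,2]<.03)&(d<.13)).astype(np.uint8)
    k=cv2.connectedComponentsWithStats(m); i=1+np.argmax(k[2][1:,4]); s=W[k[1]==i]
    (c,sz,a)=cv2.minAreaRect((s[:,:2]*1000).astype(np.float32)); print('rect',c,sz,a,len(s))
    for nm,q,r in (('L',-.041,.042),('S',.049,.033)):
        yaw=np.radians(a if sz[0]>sz[1] else a+90); u=np.array([np.cos(yaw),np.sin(yaw)])
        f=s[np.hypot(*(s[:,:2]-(np.array(c)/1000+q*u)).T)<r+.006]; fl=f[f[:,2]<.014]
        print(nm,'nominal',(np.array(c)/1000+q*u).round(4),'floor fit',[round(v/1000,4) for v in cv2.minEnclosingCircle((fl[:,:2]*1000).astype(np.float32))[0]] if len(fl)>20 else None,'mean',fl.mean(0).round(4),len(fl), 'yaw',np.degrees(yaw))
E
python3 - <<'E'
from h import *
o,p,W=wristcloud(); cv2.imwrite('pics/w1.png',p['img'][:,:,::-1]); tray(W,(.455,.366)); print(o['ee_pos'],o['eef_rot'])
E
```

```text
rect (457.62823486328125, 367.29827880859375) (184.6583709716797, 104.2592544555664) 29.812788009643555 7589
L nominal [0.4221 0.3469] floor fit [0.4224, 0.3468] mean [0.4223 0.3466 0.0094] 2253 yaw 29.812788009643555
S nominal [0.5001 0.3917] floor fit [0.5015, 0.3919] mean [0.5017 0.3919 0.0095] 1192 yaw 29.812788009643555
[0.39767121 0.36616216 0.30133707] [-3.14091557e+00 -1.14894560e-03  3.13763898e+00]
```

View pics/w1.png

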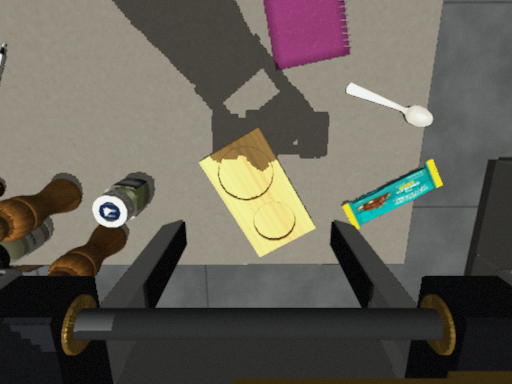

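The wrist view shows the whole left tray: large recess at about (245,175), small at (273,218). The mills are at the left edge. On to the near mill, with one look there.

Emit:
{"fn": "step_arm", "kwargs": {"plan": [{"dx": 0, "dy": -0.45, "dz": 0, "rx": 0, "ry": 0, "rz": 0, "claw": 0}, {"dx": 0, "dy": -0.45, "dz": 0, "rx": 0, "ry": 0, "rz": 0, "claw": 0}, {"dx": 0, "dy": -0.45, "dz": 0, "rx": 0, "ry": 0, "rz": 0, "claw": 0}, {"dx": 0, "dy": -0.45, "dz": 0, "rx": 0, "ry": 0, "rz": 0, "claw": 0}, {"dx": 0, "dy": -0.45, "dz": 0, "rx": 0, "ry": 0, "rz": 0, "claw": 0}, {"dx": 0, "dy": -0.45, "dz": 0, "rx": 0, "ry": 0, "rz": 0, "claw": 0}, {"dx": 0, "dy": -0.45, "dz": 0, "rx": 0, "ry": 0, "rz": 0, "claw": 0}, {"dx": 0, "dy": 0, "dz": 0, "rx": 0, "ry": 0, "rz": 0, "claw": 0}, {"dx": 0, "dy": 0, "dz": 0, "rx": 0, "ry": 0, "rz": 0, "claw": 0}]}}

```text
time_s: 2.8
ee_pos: [0.3974, 0.0523, 0.3024]
eef_rot: [3.141, 0.0, 3.141]
force: [0.3, 0.7, 0.5]
grip_width: 0.094
grip_force: 0.0
```

```bash
cat >> h.py <<'E'
def tops(W,seeds):
    for n,(x,y,lo,hi) in seeds.items():
        d=np.hypot(W[...,0]-x,W[...,1]-y); s=W[(d<.04)&(W[...,2]>lo)&(W[...,2]<hi)]
        if len(s)<20: print(n,'none'); continue
        print(n,len(s),'top',s[:,2].max().round(3),'mid',((s.min(0)+s.max(0))/2).round(4)[:2],'mec',[(round(v,1)) for v in cv2.minEnclosingCircle((s[:,:2]*1000).astype(np.float32))[0]],'ext',np.ptp(s,0)[:2].round(3))
S=dict(mn=(.456,.05,.102,.15),mf=(.532,.115,.102,.15),herb=(.518,-.006,.14,.16),pep=(.445,-.19,.125,.145),sjL=(.449,.166,.08,.12),sjR=(.525,-.112,.08,.12),drop=(.443,-.059,.08,.12))
E
python3 - <<'E'
from h import *
o,p,W=wristcloud(); print(o['ee_pos'],np.degrees(o['eef_rot'])); tops(W,S); go(o,.456,.05,None,.113)
E
```

```text
[0.39744405 0.05229445 0.30235391] [1.79983141e+02 1.41578365e-02 1.79961240e+02]
mn 949 top 0.15 mid [0.4542 0.0529] mec [457.7, 52.4] ext [0.045 0.051]
mf 1052 top 0.15 mid [0.5304 0.1174] mec [533.4, 117.6] ext [0.047 0.052]
herb 1028 top 0.152 mid [ 0.5198 -0.0036] mec [520.4, -3.7] ext [0.043 0.044]
pep 1176 top 0.137 mid [ 0.4474 -0.1868] mec [447.8, -187.3] ext [0.044 0.044]
sjL 1018 top 0.099 mid [0.4508 0.1727] mec [451.7, 172.5] ext [0.044 0.047]
sjR 335 top 0.108 mid [ 0.5211 -0.1169] mec [521.6, -116.7] ext [0.033 0.029]
drop 112 top 0.102 mid [ 0.4458 -0.0566] mec [446.3, -57.0] ext [0.011 0.012]
dx -0.586 dy -0.023 dz 1.894 rz -0.000
```

Emit:
{"fn": "step_arm", "kwargs": {"plan": [{"dx": -0.3, "dy": 0, "dz": 0, "rx": 0, "ry": 0, "rz": 0, "claw": 0}, {"dx": -0.3, "dy": 0, "dz": 0.2, "rx": 0, "ry": 0, "rz": 0, "claw": 0}, {"dx": 0, "dy": 0, "dz": 0.4, "rx": 0, "ry": 0, "rz": 0, "claw": 0}, {"dx": 0, "dy": 0, "dz": 0.4, "rx": 0, "ry": 0, "rz": 0, "claw": 0}, {"dx": 0, "dy": 0, "dz": 0.4, "rx": 0, "ry": 0, "rz": 0, "claw": 0}, {"dx": 0, "dy": 0, "dz": 0.3, "rx": 0, "ry": 0, "rz": 0, "claw": 0}, {"dx": 0, "dy": 0, "dz": 0.19, "rx": 0, "ry": 0, "rz": 0, "claw": 0}, {"dx": 0, "dy": 0, "dz": 0, "rx": 0, "ry": 0, "rz": 0, "claw": 0}, {"dx": 0, "dy": 0, "dz": 0, "rx": 0, "ry": 0, "rz": 0, "claw": 0.3}, {"dx": 0, "dy": 0, "dz": 0, "rx": 0, "ry": 0, "rz": 0, "claw": 0.6}], "grip_force": 25}}

```text
time_s: 3.85
ee_pos: [0.4582, 0.0527, 0.1146]
eef_rot: [3.141, 0.002, -3.14]
force: [0.4, 1.2, 0.5]
grip_width: 0.0809
grip_force: 0.0
```

Emit:
{"fn": "step_arm", "kwargs": {"plan": [{"dx": 0, "dy": 0, "dz": 0, "rx": 0, "ry": 0, "rz": 0, "claw": 1}, {"dx": 0, "dy": 0, "dz": 0, "rx": 0, "ry": 0, "rz": 0, "claw": 1}, {"dx": 0, "dy": 0, "dz": 0, "rx": 0, "ry": 0, "rz": 0, "claw": 1}, {"dx": 0, "dy": 0, "dz": 0, "rx": 0, "ry": 0, "rz": 0, "claw": 1}, {"dx": 0, "dy": 0, "dz": 0, "rx": 0, "ry": 0, "rz": 0, "claw": 1}]}}

```text
time_s: 4.35
ee_pos: [0.4578, 0.0518, 0.1137]
eef_rot: [-3.142, 0.0, -3.141]
force: [-0.5, -0.6, 3.2]
grip_width: 0.0493
grip_force: 25.0
```

Emit:
{"fn": "step_arm", "kwargs": {"plan": [{"dx": 0, "dy": 0, "dz": -0.1, "rx": 0, "ry": 0, "rz": 0, "claw": 1}, {"dx": 0, "dy": 0, "dz": -0.25, "rx": 0, "ry": 0, "rz": 0, "claw": 1}, {"dx": 0, "dy": 0, "dz": -0.35, "rx": 0, "ry": 0, "rz": 0, "claw": 1}, {"dx": 0, "dy": 0, "dz": -0.35, "rx": 0, "ry": 0, "rz": -0.08, "claw": 1}, {"dx": 0, "dy": 0, "dz": -0.35, "rx": 0, "ry": 0, "rz": -0.08, "claw": 1}, {"dx": 0, "dy": 0, "dz": -0.1, "rx": 0, "ry": 0, "rz": -0.08, "claw": 1}, {"dx": 0, "dy": 0, "dz": 0, "rx": 0, "ry": 0, "rz": -0.08, "claw": 1}, {"dx": 0, "dy": 0, "dz": 0, "rx": 0, "ry": 0, "rz": 0, "claw": 1}]}}

```text
time_s: 5.15
ee_pos: [0.4575, 0.0518, 0.2641]
eef_rot: [-3.141, 0.0, -2.636]
force: [-0.9, 0.3, -2.0]
grip_width: 0.0491
grip_force: 25.0
```

```bash
python3 - <<'E'
from h import *
from station import telemetry
o=telemetry.get_obs(); print(o['ee_pos'],np.degrees(o['eef_rot']),o['grip_width'],o['force']); go(o,.422,.347,None,.125)
E
```

```text
[0.45746491 0.0518167  0.26411983] [-1.79985235e+02  2.85283460e-02 -1.51037796e+02] 0.04905243847684698 [-0.94419073  0.26179402 -1.9962634 ]
dx -1.119 dy 2.754 dz 1.391 rz -0.000
```

Emit:
{"fn": "step_arm", "kwargs": {"plan": [{"dx": -0.06, "dy": 0.15, "dz": 0, "rx": 0, "ry": 0, "rz": 0, "claw": 1}, {"dx": -0.13, "dy": 0.33, "dz": 0, "rx": 0, "ry": 0, "rz": 0, "claw": 1}, {"dx": -0.15, "dy": 0.36, "dz": 0, "rx": 0, "ry": 0, "rz": 0, "claw": 1}, {"dx": -0.15, "dy": 0.36, "dz": 0, "rx": 0, "ry": 0, "rz": 0, "claw": 1}, {"dx": -0.15, "dy": 0.36, "dz": 0, "rx": 0, "ry": 0, "rz": 0, "claw": 1}, {"dx": -0.15, "dy": 0.36, "dz": 0, "rx": 0, "ry": 0, "rz": 0, "claw": 1}, {"dx": -0.15, "dy": 0.36, "dz": 0, "rx": 0, "ry": 0, "rz": 0, "claw": 1}, {"dx": -0.12, "dy": 0.32, "dz": 0.1, "rx": 0, "ry": 0, "rz": 0, "claw": 1}, {"dx": -0.06, "dy": 0.15, "dz": 0.25, "rx": 0, "ry": 0, "rz": 0, "claw": 1}, {"dx": 0, "dy": 0, "dz": 0.3, "rx": 0, "ry": 0, "rz": 0, "claw": 1}]}}

```text
time_s: 6.15
ee_pos: [0.4224, 0.3487, 0.1979]
eef_rot: [3.141, 0.001, -2.64]
force: [0.5, -0.1, -1.6]
grip_width: 0.0494
grip_force: 25.0
```

Emit:
{"fn": "step_arm", "kwargs": {"plan": [{"dx": 0, "dy": 0, "dz": 0.3, "rx": 0, "ry": 0, "rz": 0, "claw": 1}, {"dx": 0, "dy": 0, "dz": 0.25, "rx": 0, "ry": 0, "rz": 0, "claw": 1}, {"dx": 0, "dy": 0, "dz": 0.1, "rx": 0, "ry": 0, "rz": 0, "claw": 1}, {"dx": 0, "dy": 0, "dz": 0.05, "rx": 0, "ry": 0, "rz": 0, "claw": 1}, {"dx": 0, "dy": 0, "dz": 0, "rx": 0, "ry": 0, "rz": 0, "claw": 1}, {"dx": 0, "dy": 0, "dz": 0, "rx": 0, "ry": 0, "rz": 0, "claw": 1}]}}

```text
time_s: 6.75
ee_pos: [0.4234, 0.347, 0.1296]
eef_rot: [3.141, 0.002, -2.639]
force: [-0.2, 0.0, -1.3]
grip_width: 0.0494
grip_force: 25.0
```

Emit:
{"fn": "step_arm", "kwargs": {"plan": [{"dx": 0, "dy": 0, "dz": 0.03, "rx": 0, "ry": 0, "rz": 0, "claw": 1}, {"dx": 0, "dy": 0, "dz": 0.03, "rx": 0, "ry": 0, "rz": 0, "claw": 1}, {"dx": 0, "dy": 0, "dz": 0, "rx": 0, "ry": 0, "rz": 0, "claw": 1}]}}

```text
time_s: 7.05
ee_pos: [0.4238, 0.3472, 0.1236]
eef_rot: [3.142, 0.003, -2.638]
force: [1.0, 0.7, 6.6]
grip_width: 0.049
grip_force: 25.0
```

Emit:
{"fn": "step_arm", "kwargs": {"plan": [{"dx": 0, "dy": 0, "dz": 0, "rx": 0, "ry": 0, "rz": 0, "claw": 0.3}, {"dx": 0, "dy": 0, "dz": 0, "rx": 0, "ry": 0, "rz": 0, "claw": 0}, {"dx": 0, "dy": 0, "dz": 0, "rx": 0, "ry": 0, "rz": 0, "claw": 0}, {"dx": 0, "dy": 0, "dz": 0, "rx": 0, "ry": 0, "rz": 0, "claw": 0}, {"dx": 0, "dy": 0, "dz": 0, "rx": 0, "ry": 0, "rz": 0, "claw": 0}, {"dx": 0, "dy": 0, "dz": -0.2, "rx": 0, "ry": 0, "rz": 0, "claw": 0}, {"dx": 0, "dy": 0, "dz": -0.4, "rx": 0, "ry": 0, "rz": 0, "claw": 0}, {"dx": 0, "dy": 0, "dz": -0.4, "rx": 0, "ry": 0, "rz": 0, "claw": 0}, {"dx": 0, "dy": 0, "dz": -0.4, "rx": 0, "ry": 0, "rz": 0, "claw": 0}, {"dx": 0, "dy": 0, "dz": -0.4, "rx": 0, "ry": 0, "rz": 0, "claw": 0}]}}

```text
time_s: 8.05
ee_pos: [0.4228, 0.3466, 0.3042]
eef_rot: [3.142, 0.0, -2.638]
force: [-0.1, 0.5, -0.5]
grip_width: 0.0944
grip_force: 0.0
```

```bash
python3 - <<'E'
from h import *
o,p,W=wristcloud(); print(o['ee_pos'],o['grip_width'],np.degrees(o['eef_rot'])); tops(W,{'m':(.422,.347,.112,.165),'knob':(.422,.347,.165,.2)});cv2.imwrite('pics/w2.png',p['img'][:,:,::-1]); go(o,.5195,-.0045,None,.113)
E
```

```text
[0.42276549 0.34656638 0.30416815] 0.09437483879720875 [ 1.79998384e+02  4.90683969e-03 -1.51149280e+02]
m 1448 top 0.165 mid [0.4234 0.3482] mec [424.2, 348.3] ext [0.05  0.052]
knob 194 top 0.176 mid [0.4234 0.3482] mec [423.5, 347.9] ext [0.025 0.025]
dx 0.847 dy -3.542 dz 1.912 rz -0.000
```

Emit:
{"fn": "step_arm", "kwargs": {"plan": [{"dx": 0.1, "dy": -0.44, "dz": 0, "rx": 0, "ry": 0, "rz": 0, "claw": 0}, {"dx": 0.11, "dy": -0.44, "dz": 0, "rx": 0, "ry": 0, "rz": 0, "claw": 0}, {"dx": 0.11, "dy": -0.44, "dz": 0, "rx": 0, "ry": 0, "rz": 0, "claw": 0}, {"dx": 0.11, "dy": -0.44, "dz": 0, "rx": 0, "ry": 0, "rz": 0, "claw": 0}, {"dx": 0.11, "dy": -0.44, "dz": 0, "rx": 0, "ry": 0, "rz": 0, "claw": 0}, {"dx": 0.11, "dy": -0.44, "dz": 0, "rx": 0, "ry": 0, "rz": 0, "claw": 0}, {"dx": 0.1, "dy": -0.45, "dz": 0, "rx": 0, "ry": 0, "rz": 0, "claw": 0}, {"dx": 0.1, "dy": -0.45, "dz": 0.2, "rx": 0, "ry": 0, "rz": 0, "claw": 0}, {"dx": 0, "dy": 0, "dz": 0.3, "rx": 0, "ry": 0, "rz": 0, "claw": 0}, {"dx": 0, "dy": 0, "dz": 0, "rx": 0, "ry": 0, "rz": 0, "claw": 0}]}}

```text
time_s: 9.1
ee_pos: [0.5181, -0.005, 0.249]
eef_rot: [3.138, -0.005, -2.64]
force: [-1.0, 0.7, 0.2]
grip_width: 0.0942
grip_force: 0.0
```

```bash
python3 - <<'E'
from h import *
o,p,W=wristcloud(); print(o['ee_pos']);tops(W,S); go(o,.5198,-.004,None,.113)
E
```

```text
[ 0.5180842  -0.00500038  0.2490034 ]
mn none
mf 439 top 0.15 mid [0.5338 0.1159] mec [533.8, 117.7] ext [0.052 0.049]
herb 1788 top 0.152 mid [ 0.5208 -0.0035] mec [521.3, -3.5] ext [0.044 0.045]
pep 2299 top 0.137 mid [ 0.4492 -0.1867] mec [448.4, -187.1] ext [0.043 0.044]
sjL 1566 top 0.099 mid [0.4524 0.1735] mec [452.4, 173.3] ext [0.047 0.048]
sjR 1682 top 0.108 mid [ 0.5273 -0.1092] mec [527.9, -109.8] ext [0.044 0.044]
drop 138 top 0.101 mid [ 0.4469 -0.0568] mec [446.9, -56.9] ext [0.013 0.013]
dx -0.020 dy 0.001 dz 1.36 rz -0.000
```

Emit:
{"fn": "step_arm", "kwargs": {"plan": [{"dx": -0.02, "dy": 0, "dz": 0.35, "rx": 0, "ry": 0, "rz": 0, "claw": 0}, {"dx": 0, "dy": 0, "dz": 0.4, "rx": 0, "ry": 0, "rz": 0, "claw": 0}, {"dx": 0, "dy": 0, "dz": 0.36, "rx": 0, "ry": 0, "rz": 0, "claw": 0}, {"dx": 0, "dy": 0, "dz": 0.25, "rx": 0, "ry": 0, "rz": 0, "claw": 0}, {"dx": 0, "dy": 0, "dz": 0, "rx": 0, "ry": 0, "rz": 0, "claw": 0.3}, {"dx": 0, "dy": 0, "dz": 0, "rx": 0, "ry": 0, "rz": 0, "claw": 0.6}, {"dx": 0, "dy": 0, "dz": 0, "rx": 0, "ry": 0, "rz": 0, "claw": 1}, {"dx": 0, "dy": 0, "dz": 0, "rx": 0, "ry": 0, "rz": 0, "claw": 1}, {"dx": 0, "dy": 0, "dz": 0, "rx": 0, "ry": 0, "rz": 0, "claw": 1}, {"dx": 0, "dy": 0, "dz": 0, "rx": 0, "ry": 0, "rz": 0, "claw": 1}]}}

```text
time_s: 10.15
ee_pos: [0.5212, -0.0032, 0.1171]
eef_rot: [-3.141, 0.001, -2.638]
force: [1.2, 0.3, -0.4]
grip_width: 0.0495
grip_force: 0.0
```

Emit:
{"fn": "step_arm", "kwargs": {"plan": [{"dx": 0, "dy": 0, "dz": 0, "rx": 0, "ry": 0, "rz": 0, "claw": 1}, {"dx": 0, "dy": 0, "dz": 0, "rx": 0, "ry": 0, "rz": 0, "claw": 1}]}}

```text
time_s: 10.35
ee_pos: [0.5212, -0.0032, 0.117]
eef_rot: [-3.141, 0.001, -2.638]
force: [-1.1, 0.6, 5.1]
grip_width: 0.0471
grip_force: 25.0
```

Emit:
{"fn": "step_arm", "kwargs": {"plan": [{"dx": 0, "dy": 0, "dz": -0.1, "rx": 0, "ry": 0, "rz": 0, "claw": 1}, {"dx": 0, "dy": 0, "dz": -0.25, "rx": 0, "ry": 0, "rz": 0, "claw": 1}, {"dx": 0, "dy": 0, "dz": -0.35, "rx": 0, "ry": 0, "rz": 0, "claw": 1}, {"dx": 0, "dy": 0, "dz": -0.35, "rx": 0, "ry": 0, "rz": 0, "claw": 1}, {"dx": 0, "dy": 0, "dz": -0.35, "rx": 0, "ry": 0, "rz": 0, "claw": 1}, {"dx": 0, "dy": 0, "dz": -0.35, "rx": 0, "ry": 0, "rz": 0, "claw": 1}, {"dx": 0, "dy": 0, "dz": -0.15, "rx": 0, "ry": 0, "rz": 0, "claw": 1}, {"dx": 0, "dy": 0, "dz": 0, "rx": 0, "ry": 0, "rz": 0, "claw": 1}]}}

```text
time_s: 11.15
ee_pos: [0.5214, -0.0032, 0.3088]
eef_rot: [-3.14, 0.003, -2.638]
force: [0.6, -0.0, -3.5]
grip_width: 0.0466
grip_force: 25.0
```

```bash
python3 - <<'E'
from h import *
from station import telemetry
o=telemetry.get_obs(); print(o['ee_pos'],np.degrees(o['eef_rot']),o['grip_width'],o['force']); go(o,.501,.392,None,.127)
E
```

```text
[ 0.52137974 -0.00317835  0.30879113] [-1.79890282e+02  1.64467427e-01 -1.51150481e+02] 0.04660394532464652 [ 0.63900157 -0.01828159 -3.49067767]
dx -1.728 dy 3.560 dz 1.818 rz -0.000
```

Emit:
{"fn": "step_arm", "kwargs": {"plan": [{"dx": -0.07, "dy": 0.15, "dz": 0, "rx": 0, "ry": 0, "rz": 0, "claw": 1}, {"dx": -0.17, "dy": 0.35, "dz": 0, "rx": 0, "ry": 0, "rz": 0, "claw": 1}, {"dx": -0.194, "dy": 0.4, "dz": 0, "rx": 0, "ry": 0, "rz": 0, "claw": 1}, {"dx": -0.194, "dy": 0.4, "dz": 0, "rx": 0, "ry": 0, "rz": 0, "claw": 1}, {"dx": -0.194, "dy": 0.4, "dz": 0, "rx": 0, "ry": 0, "rz": 0, "claw": 1}, {"dx": -0.194, "dy": 0.4, "dz": 0, "rx": 0, "ry": 0, "rz": 0, "claw": 1}, {"dx": -0.194, "dy": 0.4, "dz": 0, "rx": 0, "ry": 0, "rz": 0, "claw": 1}, {"dx": -0.194, "dy": 0.4, "dz": 0, "rx": 0, "ry": 0, "rz": 0, "claw": 1}, {"dx": -0.194, "dy": 0.4, "dz": 0, "rx": 0, "ry": 0, "rz": 0, "claw": 1}, {"dx": -0.13, "dy": 0.26, "dz": 0, "rx": 0, "ry": 0, "rz": 0, "claw": 1}]}}

```text
time_s: 12.15
ee_pos: [0.4995, 0.3946, 0.3044]
eef_rot: [-3.142, -0.003, -2.636]
force: [1.0, -0.4, -2.8]
grip_width: 0.0471
grip_force: 25.0
```

Emit:
{"fn": "step_arm", "kwargs": {"plan": [{"dx": 0, "dy": 0, "dz": 0.15, "rx": 0, "ry": 0, "rz": 0, "claw": 1}, {"dx": 0, "dy": 0, "dz": 0.35, "rx": 0, "ry": 0, "rz": 0, "claw": 1}, {"dx": 0, "dy": 0, "dz": 0.4, "rx": 0, "ry": 0, "rz": 0, "claw": 1}, {"dx": 0, "dy": 0, "dz": 0.35, "rx": 0, "ry": 0, "rz": 0, "claw": 1}, {"dx": 0, "dy": 0, "dz": 0.15, "rx": 0, "ry": 0, "rz": 0, "claw": 1}, {"dx": 0, "dy": 0, "dz": 0, "rx": 0, "ry": 0, "rz": 0, "claw": 1}, {"dx": 0, "dy": 0, "dz": 0, "rx": 0, "ry": 0, "rz": 0, "claw": 1}]}}

```text
time_s: 12.85
ee_pos: [0.501, 0.3923, 0.1678]
eef_rot: [3.141, 0.001, -2.638]
force: [-0.1, 0.1, -2.7]
grip_width: 0.0471
grip_force: 25.0
```

```bash
python3 - <<'E'
from h import *
from station import telemetry
o=telemetry.get_obs(); print(o['ee_pos'],np.degrees(o['eef_rot']),o['grip_width'],o['force']); go(o,.501,.392,None,.127)
E
```

```text
[0.50103891 0.39230361 0.16783439] [ 1.79994435e+02  7.46509095e-02 -1.51150437e+02] 0.047137486470043684 [-0.08843322  0.08464897 -2.68541654]
dx 0.002 dy -0.002 dz 0.408 rz -0.000
```

Emit:
{"fn": "step_arm", "kwargs": {"plan": [{"dx": 0, "dy": 0, "dz": 0.2, "rx": 0, "ry": 0, "rz": 0, "claw": 1}, {"dx": 0, "dy": 0, "dz": 0.1, "rx": 0, "ry": 0, "rz": 0, "claw": 1}, {"dx": 0, "dy": 0, "dz": 0.06, "rx": 0, "ry": 0, "rz": 0, "claw": 1}, {"dx": 0, "dy": 0, "dz": 0.03, "rx": 0, "ry": 0, "rz": 0, "claw": 1}, {"dx": 0, "dy": 0, "dz": 0, "rx": 0, "ry": 0, "rz": 0, "claw": 1}, {"dx": 0, "dy": 0, "dz": 0, "rx": 0, "ry": 0, "rz": 0, "claw": 1}]}}

```text
time_s: 13.45
ee_pos: [0.5009, 0.3922, 0.1283]
eef_rot: [3.142, 0.001, -2.638]
force: [0.2, -0.4, -3.5]
grip_width: 0.0473
grip_force: 25.0
```

Emit:
{"fn": "step_arm", "kwargs": {"plan": [{"dx": 0, "dy": 0, "dz": 0.025, "rx": 0, "ry": 0, "rz": 0, "claw": 1}, {"dx": 0, "dy": 0, "dz": 0, "rx": 0, "ry": 0, "rz": 0, "claw": 1}]}}

```text
time_s: 13.65
ee_pos: [0.5014, 0.3925, 0.1269]
eef_rot: [3.141, 0.003, -2.638]
force: [-0.4, -1.2, 6.4]
grip_width: 0.0469
grip_force: 25.0
```

Emit:
{"fn": "step_arm", "kwargs": {"plan": [{"dx": 0, "dy": 0, "dz": 0, "rx": 0, "ry": 0, "rz": 0, "claw": 0.3}, {"dx": 0, "dy": 0, "dz": 0, "rx": 0, "ry": 0, "rz": 0, "claw": 0}, {"dx": 0, "dy": 0, "dz": 0, "rx": 0, "ry": 0, "rz": 0, "claw": 0}, {"dx": 0, "dy": 0, "dz": 0, "rx": 0, "ry": 0, "rz": 0, "claw": 0}, {"dx": 0, "dy": 0, "dz": 0, "rx": 0, "ry": 0, "rz": 0, "claw": 0}, {"dx": 0, "dy": 0, "dz": -0.2, "rx": 0, "ry": 0, "rz": 0, "claw": 0}, {"dx": 0, "dy": 0, "dz": -0.4, "rx": 0, "ry": 0, "rz": 0, "claw": 0}, {"dx": 0, "dy": 0, "dz": -0.4, "rx": 0, "ry": 0, "rz": 0, "claw": 0}, {"dx": 0, "dy": 0, "dz": -0.4, "rx": 0, "ry": 0, "rz": 0.092, "claw": 0}, {"dx": 0, "dy": 0, "dz": -0.3, "rx": 0, "ry": 0, "rz": 0.092, "claw": 0}]}}

```text
time_s: 14.65
ee_pos: [0.5007, 0.3921, 0.298]
eef_rot: [3.141, 0.002, -2.933]
force: [0.3, 0.8, 0.6]
grip_width: 0.0939
grip_force: 0.0
```

Emit:
{"fn": "step_arm", "kwargs": {"plan": [{"dx": 0, "dy": 0, "dz": 0, "rx": 0, "ry": 0, "rz": 0.092, "claw": 0}, {"dx": 0, "dy": 0, "dz": 0, "rx": 0, "ry": 0, "rz": 0.092, "claw": 0}, {"dx": 0, "dy": 0, "dz": 0, "rx": 0, "ry": 0, "rz": 0.092, "claw": 0}, {"dx": 0, "dy": 0, "dz": 0, "rx": 0, "ry": 0, "rz": 0.092, "claw": 0}, {"dx": 0, "dy": 0, "dz": 0, "rx": 0, "ry": 0, "rz": 0.092, "claw": 0}, {"dx": 0, "dy": 0, "dz": 0, "rx": 0, "ry": 0, "rz": 0.092, "claw": 0}, {"dx": 0, "dy": 0, "dz": 0, "rx": 0, "ry": 0, "rz": 0, "claw": 0}]}}

```text
time_s: 15.35
ee_pos: [0.5006, 0.3921, 0.295]
eef_rot: [-3.142, -0.0, 2.487]
force: [0.5, 0.2, -0.1]
grip_width: 0.0941
grip_force: 0.0
```

```bash
python3 - <<'E'
from h import *
o,p,W=wristcloud(); print(o['ee_pos'],np.degrees(o['eef_rot'])); tops(W,{'m':(.422,.347,.112,.165),'herb':(.501,.392,.15,.17),'mf':S['mf']}); cv2.imwrite('pics/w3.png',p['img'][:,:,::-1]); go(o,.533,.117,None,.113)
E
```

```text
[0.50064053 0.39205398 0.29501118] [-1.79997828e+02 -4.60630405e-05  1.42471139e+02]
m 1673 top 0.165 mid [0.4239 0.3518] mec [423.6, 348.4] ext [0.052 0.045]
herb 1434 top 0.161 mid [0.5011 0.392 ] mec [501.4, 391.8] ext [0.045 0.045]
mf 40 top 0.122 mid [0.5091 0.121 ] mec [508.8, 121.0] ext [0.004 0.017]
dx -1.932 dy -1.984 dz 1.82 rz -0.000
```

Both are well placed in the left tray. Next is the far mill.

Emit:
{"fn": "step_arm", "kwargs": {"plan": [{"dx": -0.32, "dy": -0.33, "dz": 0, "rx": 0, "ry": 0, "rz": 0, "claw": 0}, {"dx": -0.32, "dy": -0.33, "dz": 0, "rx": 0, "ry": 0, "rz": 0, "claw": 0}, {"dx": -0.32, "dy": -0.33, "dz": 0, "rx": 0, "ry": 0, "rz": 0, "claw": 0}, {"dx": -0.32, "dy": -0.33, "dz": 0, "rx": 0, "ry": 0, "rz": 0, "claw": 0}, {"dx": -0.32, "dy": -0.33, "dz": 0, "rx": 0, "ry": 0, "rz": 0, "claw": 0}, {"dx": -0.33, "dy": -0.33, "dz": 0, "rx": 0, "ry": 0, "rz": 0, "claw": 0}, {"dx": 0, "dy": 0, "dz": 0.2, "rx": 0, "ry": 0, "rz": 0, "claw": 0}, {"dx": 0, "dy": 0, "dz": 0.2, "rx": 0, "ry": 0, "rz": 0, "claw": 0}, {"dx": 0, "dy": 0, "dz": 0, "rx": 0, "ry": 0, "rz": 0, "claw": 0}]}}

```text
time_s: 16.3
ee_pos: [0.533, 0.1171, 0.2529]
eef_rot: [-3.139, -0.003, 2.492]
force: [-0.1, -1.1, -0.4]
grip_width: 0.0938
grip_force: 0.0
```

```bash
python3 - <<'E'
from h import *
o,p,W=wristcloud(); print(o['ee_pos']);S['knob']=(.532,.117,.155,.18); tops(W,S); go(o,.533,.117,None,.113)
E
```

```text
[0.53295695 0.11705702 0.25287341]
mn none
mf 1161 top 0.15 mid [0.533 0.118] mec [533.5, 118.0] ext [0.051 0.052]
herb none
pep none
sjL 1688 top 0.1 mid [0.4525 0.1733] mec [452.2, 173.2] ext [0.045 0.047]
sjR 698 top 0.108 mid [ 0.5216 -0.1072] mec [526.5, -108.9] ext [0.033 0.04 ]
drop 179 top 0.103 mid [ 0.4464 -0.0553] mec [446.4, -56.0] ext [0.013 0.011]
knob 355 top 0.167 mid [0.5338 0.1189] mec [532.9, 118.8] ext [0.026 0.027]
dx -0.001 dy -0.000 dz 1.399 rz -0.000
```

Emit:
{"fn": "step_arm", "kwargs": {"plan": [{"dx": 0, "dy": 0.01, "dz": 0.35, "rx": 0, "ry": 0, "rz": 0, "claw": 0}, {"dx": 0, "dy": 0, "dz": 0.4, "rx": 0, "ry": 0, "rz": 0, "claw": 0}, {"dx": 0, "dy": 0, "dz": 0.4, "rx": 0, "ry": 0, "rz": 0, "claw": 0}, {"dx": 0, "dy": 0, "dz": 0.23, "rx": 0, "ry": 0, "rz": 0, "claw": 0}, {"dx": 0, "dy": 0, "dz": 0, "rx": 0, "ry": 0, "rz": 0, "claw": 0.3}, {"dx": 0, "dy": 0, "dz": 0, "rx": 0, "ry": 0, "rz": 0, "claw": 0.6}, {"dx": 0, "dy": 0, "dz": 0, "rx": 0, "ry": 0, "rz": 0, "claw": 1}, {"dx": 0, "dy": 0, "dz": 0, "rx": 0, "ry": 0, "rz": 0, "claw": 1}, {"dx": 0, "dy": 0, "dz": 0, "rx": 0, "ry": 0, "rz": 0, "claw": 1}, {"dx": 0, "dy": 0, "dz": 0, "rx": 0, "ry": 0, "rz": 0, "claw": 1}]}}

```text
time_s: 17.35
ee_pos: [0.5345, 0.1184, 0.1176]
eef_rot: [3.141, 0.001, 2.489]
force: [-0.4, -0.2, -0.8]
grip_width: 0.0492
grip_force: 0.2
```

Emit:
{"fn": "step_arm", "kwargs": {"plan": [{"dx": 0, "dy": 0, "dz": 0, "rx": 0, "ry": 0, "rz": 0, "claw": 1}, {"dx": 0, "dy": 0, "dz": 0, "rx": 0, "ry": 0, "rz": 0, "claw": 1}]}}

```text
time_s: 17.55
ee_pos: [0.5346, 0.1184, 0.1175]
eef_rot: [3.141, 0.001, 2.489]
force: [-0.4, 0.3, 4.9]
grip_width: 0.0483
grip_force: 24.9
```

Emit:
{"fn": "step_arm", "kwargs": {"plan": [{"dx": 0, "dy": 0, "dz": -0.1, "rx": 0, "ry": 0, "rz": 0, "claw": 1}, {"dx": 0, "dy": 0, "dz": -0.25, "rx": 0, "ry": 0, "rz": 0, "claw": 1}, {"dx": 0, "dy": 0, "dz": -0.35, "rx": 0, "ry": 0, "rz": 0, "claw": 1}, {"dx": 0, "dy": 0, "dz": -0.35, "rx": 0, "ry": 0, "rz": 0, "claw": 1}, {"dx": 0, "dy": 0, "dz": -0.35, "rx": 0, "ry": 0, "rz": 0, "claw": 1}, {"dx": 0, "dy": 0, "dz": -0.2, "rx": 0, "ry": 0, "rz": 0, "claw": 1}, {"dx": 0, "dy": 0, "dz": 0, "rx": 0, "ry": 0, "rz": 0, "claw": 1}]}}

```text
time_s: 18.25
ee_pos: [0.5349, 0.1184, 0.28]
eef_rot: [3.138, 0.003, 2.489]
force: [0.4, -0.3, -1.5]
grip_width: 0.0483
grip_force: 24.9
```

```bash
python3 - <<'E'
from h import *
from station import telemetry
o=telemetry.get_obs(); print(o['ee_pos'],np.degrees(o['eef_rot']),o['grip_width'],o['force']); go(o,.42,-.34,None,.127)
E
```

```text
[0.53490231 0.1183629  0.27999836] [179.82015547   0.18289201 142.6063939 ] 0.04826747257166601 [ 0.40548444 -0.29619205 -1.49155711]
dx -1.871 dy -4.339 dz 1.53 rz -0.000
```

Emit:
{"fn": "step_arm", "kwargs": {"plan": [{"dx": -0.06, "dy": -0.15, "dz": 0, "rx": 0, "ry": 0, "rz": 0, "claw": 1}, {"dx": -0.14, "dy": -0.35, "dz": 0, "rx": 0, "ry": 0, "rz": 0, "claw": 1}, {"dx": -0.17, "dy": -0.42, "dz": 0, "rx": 0, "ry": 0, "rz": 0, "claw": 1}, {"dx": -0.17, "dy": -0.42, "dz": 0, "rx": 0, "ry": 0, "rz": 0, "claw": 1}, {"dx": -0.17, "dy": -0.42, "dz": 0, "rx": 0, "ry": 0, "rz": 0, "claw": 1}, {"dx": -0.17, "dy": -0.42, "dz": 0, "rx": 0, "ry": 0, "rz": 0, "claw": 1}, {"dx": -0.17, "dy": -0.42, "dz": 0, "rx": 0, "ry": 0, "rz": 0, "claw": 1}, {"dx": -0.17, "dy": -0.42, "dz": 0, "rx": 0, "ry": 0, "rz": 0, "claw": 1}, {"dx": -0.17, "dy": -0.42, "dz": 0, "rx": 0, "ry": 0, "rz": 0, "claw": 1}, {"dx": -0.17, "dy": -0.42, "dz": 0, "rx": 0, "ry": 0, "rz": 0, "claw": 1}]}}

```text
time_s: 19.25
ee_pos: [0.4219, -0.2849, 0.2754]
eef_rot: [-3.141, -0.003, 2.489]
force: [0.8, -0.2, -2.0]
grip_width: 0.0486
grip_force: 24.9
```

Emit:
{"fn": "step_arm", "kwargs": {"plan": [{"dx": -0.13, "dy": -0.32, "dz": 0, "rx": 0, "ry": 0, "rz": 0, "claw": 1}, {"dx": -0.06, "dy": -0.16, "dz": 0, "rx": 0, "ry": 0, "rz": 0, "claw": 1}, {"dx": 0, "dy": 0, "dz": 0, "rx": 0, "ry": 0, "rz": 0, "claw": 1}, {"dx": 0, "dy": 0, "dz": 0, "rx": 0, "ry": 0, "rz": 0, "claw": 1}]}}

```text
time_s: 19.65
ee_pos: [0.4096, -0.3321, 0.2762]
eef_rot: [3.141, -0.002, 2.489]
force: [0.6, -0.3, -1.3]
grip_width: 0.0483
grip_force: 24.9
```

```bash
python3 - <<'E'
from h import *
o,p,W=wristcloud(); print(o['ee_pos'],o['force'],np.degrees(o['eef_rot'])); tray(W,(.452,-.364)); cv2.imwrite('pics/w4.png',p['img'][:,:,::-1]); go(o,.4836,-.389,None,.1275)
E
```

```text
[ 0.40962814 -0.33208049  0.2762403 ] [ 0.57549819 -0.26627572 -1.3233412 ] [ 1.79978483e+02 -8.85701286e-02  1.42596668e+02]
rect (426.05487060546875, -341.30035400390625) (104.0845718383789, 116.63566589355469) 52.64912033081055 3173
L nominal [ 0.4586 -0.3662] floor fit None mean [nan nan nan] 0 yaw 142.64912033081055
S nominal [ 0.3871 -0.3116] floor fit [0.406, -0.326] mean [ 0.4029 -0.3234  0.0095] 740 yaw 142.64912033081055
dx -0.933 dy -0.003 dz 1.487 rz -0.000h.py:29: RuntimeWarning: Mean of empty slice.
  print(nm,'nominal',(np.array(c)/1000+q*u).round(4),'floor fit',[round(v/1000,4) for v in cv2.minEnclosingCircle((fl[:,:2]*1000).astype(np.float32))[0]] if len(fl)>20 else None,'mean',fl.mean(0).round(4),len(fl), 'yaw',np.degrees(yaw))
  ret = um.true_divide(
```

View pics/w4.png

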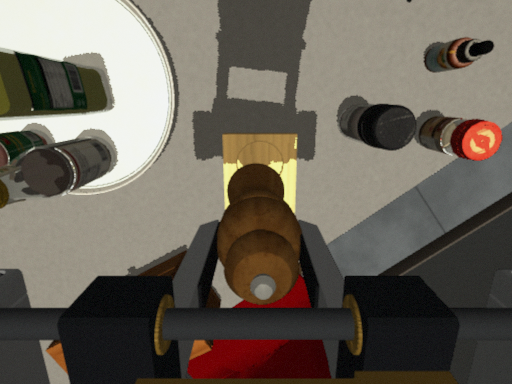

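The wrist view shows the near end of the right tray at (260,135), with the held mill hiding the rest. The near edge and sides put the large recess at (.4855,-.387) and the small one at (.414,-.332).

Emit:
{"fn": "step_arm", "kwargs": {"plan": [{"dx": -0.15, "dy": 0.01, "dz": 0, "rx": 0, "ry": 0, "rz": 0, "claw": 1}, {"dx": -0.3, "dy": 0.01, "dz": 0, "rx": 0, "ry": 0, "rz": 0, "claw": 1}, {"dx": -0.3, "dy": 0, "dz": 0.1, "rx": 0, "ry": 0, "rz": 0, "claw": 1}, {"dx": -0.19, "dy": 0, "dz": 0.2, "rx": 0, "ry": 0, "rz": 0, "claw": 1}, {"dx": 0, "dy": 0, "dz": 0.35, "rx": 0, "ry": 0, "rz": 0, "claw": 1}, {"dx": 0, "dy": 0, "dz": 0.35, "rx": 0, "ry": 0, "rz": 0, "claw": 1}, {"dx": 0, "dy": 0, "dz": 0.2, "rx": 0, "ry": 0, "rz": 0, "claw": 1}, {"dx": 0, "dy": 0, "dz": 0.1, "rx": 0, "ry": 0, "rz": 0, "claw": 1}, {"dx": 0, "dy": 0, "dz": 0, "rx": 0, "ry": 0, "rz": 0, "claw": 1}, {"dx": 0, "dy": 0, "dz": 0, "rx": 0, "ry": 0, "rz": 0, "claw": 1}]}}

```text
time_s: 20.7
ee_pos: [0.4864, -0.3881, 0.1484]
eef_rot: [-3.141, 0.002, 2.49]
force: [-0.4, 0.5, -2.2]
grip_width: 0.0478
grip_force: 24.9
```

Emit:
{"fn": "step_arm", "kwargs": {"plan": [{"dx": 0, "dy": 0, "dz": 0.1, "rx": 0, "ry": 0, "rz": 0, "claw": 1}, {"dx": 0, "dy": 0, "dz": 0.06, "rx": 0, "ry": 0, "rz": 0, "claw": 1}, {"dx": 0, "dy": 0, "dz": 0.04, "rx": 0, "ry": 0, "rz": 0, "claw": 1}, {"dx": 0, "dy": 0, "dz": 0, "rx": 0, "ry": 0, "rz": 0, "claw": 1}, {"dx": 0, "dy": 0, "dz": 0, "rx": 0, "ry": 0, "rz": 0, "claw": 1}]}}

```text
time_s: 21.2
ee_pos: [0.4859, -0.3884, 0.1275]
eef_rot: [-3.142, 0.001, 2.489]
force: [-1.2, 0.3, 3.5]
grip_width: 0.0485
grip_force: 24.9
```

Contact felt; release and rise.

Emit:
{"fn": "step_arm", "kwargs": {"plan": [{"dx": 0, "dy": 0, "dz": 0, "rx": 0, "ry": 0, "rz": 0, "claw": 0.3}, {"dx": 0, "dy": 0, "dz": 0, "rx": 0, "ry": 0, "rz": 0, "claw": 0}, {"dx": 0, "dy": 0, "dz": 0, "rx": 0, "ry": 0, "rz": 0, "claw": 0}, {"dx": 0, "dy": 0, "dz": 0, "rx": 0, "ry": 0, "rz": 0, "claw": 0}, {"dx": 0, "dy": 0, "dz": 0, "rx": 0, "ry": 0, "rz": 0, "claw": 0}, {"dx": 0, "dy": 0, "dz": -0.2, "rx": 0, "ry": 0, "rz": 0, "claw": 0}, {"dx": 0, "dy": 0, "dz": -0.4, "rx": 0, "ry": 0, "rz": 0, "claw": 0}, {"dx": 0, "dy": 0, "dz": -0.4, "rx": 0, "ry": 0, "rz": 0, "claw": 0}, {"dx": 0, "dy": 0, "dz": -0.4, "rx": 0, "ry": 0, "rz": 0, "claw": 0}, {"dx": 0, "dy": 0, "dz": -0.4, "rx": 0, "ry": 0, "rz": 0, "claw": 0}]}}

```text
time_s: 22.2
ee_pos: [0.4855, -0.3881, 0.3088]
eef_rot: [-3.142, 0.0, 2.489]
force: [-0.1, 0.6, 0.4]
grip_width: 0.094
grip_force: 0.0
```

```bash
python3 - <<'E'
from h import *
o,p,W=wristcloud(); print(o['ee_pos'],np.degrees(o['eef_rot'])); tops(W,{'m':(.486,-.388,.112,.165),'knob':(.486,-.388,.165,.2),'pep':S['pep']});
tray(W,(.453,-.362)); go(o,.448,-.187,None,.106)
E
```

```text
[ 0.48554785 -0.38806126  0.3088487 ] [-1.79999161e+02  1.14378498e-02  1.42609651e+02]
m 1324 top 0.165 mid [ 0.4846 -0.3892] mec [484.7, -389.0] ext [0.052 0.052]
knob 283 top 0.176 mid [ 0.485  -0.3895] mec [484.2, -388.3] ext [0.027 0.026]
pep 1756 top 0.136 mid [ 0.4478 -0.189 ] mec [448.1, -188.5] ext [0.045 0.045]
rect (453.38763427734375, -362.2530212402344) (104.09031677246094, 183.38238525390625) 52.693546295166016 7175
L nominal [ 0.486  -0.3871] floor fit [0.486, -0.3871] mean [ 0.4758 -0.3742  0.0095] 888 yaw 142.69354629516602
S nominal [ 0.4144 -0.3326] floor fit [0.4139, -0.3323] mean [ 0.4137 -0.3319  0.0094] 1676 yaw 142.69354629516602
dx 1.519 dy 1.369 dz 2.028 rz -0.000
```

Emit:
{"fn": "step_arm", "kwargs": {"plan": [{"dx": 0.3, "dy": 0.27, "dz": 0, "rx": 0, "ry": 0, "rz": 0, "claw": 0}, {"dx": 0.3, "dy": 0.27, "dz": 0, "rx": 0, "ry": 0, "rz": 0, "claw": 0}, {"dx": 0.3, "dy": 0.27, "dz": 0, "rx": 0, "ry": 0, "rz": 0, "claw": 0}, {"dx": 0.3, "dy": 0.27, "dz": 0, "rx": 0, "ry": 0, "rz": 0, "claw": 0}, {"dx": 0.31, "dy": 0.28, "dz": 0, "rx": 0, "ry": 0, "rz": 0, "claw": 0}, {"dx": 0, "dy": 0, "dz": 0.3, "rx": 0, "ry": 0, "rz": 0, "claw": 0}, {"dx": 0, "dy": 0, "dz": 0.3, "rx": 0, "ry": 0, "rz": 0, "claw": 0}, {"dx": 0, "dy": 0, "dz": 0, "rx": 0, "ry": 0, "rz": 0, "claw": 0}]}}

```text
time_s: 23.05
ee_pos: [0.4472, -0.1876, 0.244]
eef_rot: [-3.141, -0.005, 2.489]
force: [0.3, 0.2, 0.2]
grip_width: 0.0938
grip_force: 0.0
```

```bash
python3 - <<'E'
from h import *
o,p,W=wristcloud(); print(o['ee_pos']); tops(W,{k:S[k] for k in('pep','sjR')}); go(o,.448,-.188,None,.106)
E
```

```text
[ 0.44719517 -0.18764117  0.24403178]
pep 1700 top 0.136 mid [ 0.4478 -0.1879] mec [447.7, -187.9] ext [0.045 0.045]
sjR 1581 top 0.108 mid [ 0.5269 -0.1106] mec [526.5, -110.6] ext [0.045 0.045]
dx -0.009 dy 0.002 dz 1.38 rz -0.000
```

Emit:
{"fn": "step_arm", "kwargs": {"plan": [{"dx": 0, "dy": 0, "dz": 0.35, "rx": 0, "ry": 0, "rz": 0, "claw": 0}, {"dx": 0, "dy": 0, "dz": 0.4, "rx": 0, "ry": 0, "rz": 0, "claw": 0}, {"dx": 0, "dy": 0, "dz": 0.35, "rx": 0, "ry": 0, "rz": 0, "claw": 0}, {"dx": 0, "dy": 0, "dz": 0.23, "rx": 0, "ry": 0, "rz": 0, "claw": 0}, {"dx": 0, "dy": 0, "dz": 0, "rx": 0, "ry": 0, "rz": 0, "claw": 0.3}, {"dx": 0, "dy": 0, "dz": 0, "rx": 0, "ry": 0, "rz": 0, "claw": 0.6}, {"dx": 0, "dy": 0, "dz": 0, "rx": 0, "ry": 0, "rz": 0, "claw": 1}, {"dx": 0, "dy": 0, "dz": 0, "rx": 0, "ry": 0, "rz": 0, "claw": 1}, {"dx": 0, "dy": 0, "dz": 0, "rx": 0, "ry": 0, "rz": 0, "claw": 1}, {"dx": 0, "dy": 0, "dz": 0, "rx": 0, "ry": 0, "rz": 0, "claw": 1}]}}

```text
time_s: 24.1
ee_pos: [0.4485, -0.1886, 0.1145]
eef_rot: [3.142, 0.001, 2.489]
force: [-1.6, -1.2, 0.4]
grip_width: 0.0497
grip_force: 1.0
```

Emit:
{"fn": "step_arm", "kwargs": {"plan": [{"dx": 0, "dy": 0, "dz": 0, "rx": 0, "ry": 0, "rz": 0, "claw": 1}, {"dx": 0, "dy": 0, "dz": 0, "rx": 0, "ry": 0, "rz": 0, "claw": 1}]}}

```text
time_s: 24.3
ee_pos: [0.4485, -0.1887, 0.1144]
eef_rot: [-3.141, 0.001, 2.489]
force: [-0.8, -0.0, 4.3]
grip_width: 0.0468
grip_force: 25.0
```

Emit:
{"fn": "step_arm", "kwargs": {"plan": [{"dx": 0, "dy": 0, "dz": -0.1, "rx": 0, "ry": 0, "rz": 0, "claw": 1}, {"dx": 0, "dy": 0, "dz": -0.25, "rx": 0, "ry": 0, "rz": 0, "claw": 1}, {"dx": 0, "dy": 0, "dz": -0.35, "rx": 0, "ry": 0, "rz": 0, "claw": 1}, {"dx": -0.06, "dy": -0.14, "dz": -0.3, "rx": 0, "ry": 0, "rz": 0, "claw": 1}, {"dx": -0.14, "dy": -0.32, "dz": 0, "rx": 0, "ry": 0, "rz": 0, "claw": 1}, {"dx": -0.16, "dy": -0.36, "dz": 0, "rx": 0, "ry": 0, "rz": 0, "claw": 1}, {"dx": -0.16, "dy": -0.35, "dz": 0, "rx": 0, "ry": 0, "rz": 0, "claw": 1}, {"dx": -0.08, "dy": -0.18, "dz": 0, "rx": 0, "ry": 0, "rz": 0, "claw": 1}, {"dx": 0, "dy": 0, "dz": 0, "rx": 0, "ry": 0, "rz": 0, "claw": 1}, {"dx": 0, "dy": 0, "dz": 0, "rx": 0, "ry": 0, "rz": 0, "claw": 1}]}}

```text
time_s: 25.3
ee_pos: [0.4139, -0.3318, 0.214]
eef_rot: [3.141, -0.001, 2.488]
force: [-0.1, 0.1, -2.3]
grip_width: 0.0475
grip_force: 25.0
```

```bash
python3 - <<'E'
from h import *
from station import telemetry
o=telemetry.get_obs(); print(o['ee_pos'],o['grip_width'],o['force']); go(o,.414,-.3325,None,.1244)
E
```

```text
[ 0.41393656 -0.33181247  0.21403032] 0.047460120451594014 [-0.13735321  0.06433962 -2.29810604]
dx -0.005 dy -0.005 dz 0.896 rz -0.000
```

Emit:
{"fn": "step_arm", "kwargs": {"plan": [{"dx": 0, "dy": 0, "dz": 0.15, "rx": 0, "ry": 0, "rz": 0, "claw": 1}, {"dx": 0, "dy": 0, "dz": 0.25, "rx": 0, "ry": 0, "rz": 0, "claw": 1}, {"dx": 0, "dy": 0, "dz": 0.25, "rx": 0, "ry": 0, "rz": 0, "claw": 1}, {"dx": 0, "dy": 0, "dz": 0.12, "rx": 0, "ry": 0, "rz": 0, "claw": 1}, {"dx": 0, "dy": 0, "dz": 0.06, "rx": 0, "ry": 0, "rz": 0, "claw": 1}, {"dx": 0, "dy": 0, "dz": 0.03, "rx": 0, "ry": 0, "rz": 0, "claw": 1}, {"dx": 0, "dy": 0, "dz": 0, "rx": 0, "ry": 0, "rz": 0, "claw": 1}, {"dx": 0, "dy": 0, "dz": 0, "rx": 0, "ry": 0, "rz": 0, "claw": 1}]}}

```text
time_s: 26.1
ee_pos: [0.4144, -0.3324, 0.1289]
eef_rot: [-3.142, 0.001, 2.489]
force: [-0.4, -0.9, -3.8]
grip_width: 0.0471
grip_force: 25.0
```

Emit:
{"fn": "step_arm", "kwargs": {"plan": [{"dx": 0, "dy": 0, "dz": 0.03, "rx": 0, "ry": 0, "rz": 0, "claw": 1}, {"dx": 0, "dy": 0, "dz": 0.02, "rx": 0, "ry": 0, "rz": 0, "claw": 1}, {"dx": 0, "dy": 0, "dz": 0, "rx": 0, "ry": 0, "rz": 0, "claw": 1}]}}

```text
time_s: 26.4
ee_pos: [0.4145, -0.3329, 0.1242]
eef_rot: [-3.141, 0.002, 2.489]
force: [-2.4, -0.2, 7.9]
grip_width: 0.0469
grip_force: 25.0
```

Emit:
{"fn": "step_arm", "kwargs": {"plan": [{"dx": 0, "dy": 0, "dz": 0, "rx": 0, "ry": 0, "rz": 0, "claw": 0.3}, {"dx": 0, "dy": 0, "dz": 0, "rx": 0, "ry": 0, "rz": 0, "claw": 0}, {"dx": 0, "dy": 0, "dz": 0, "rx": 0, "ry": 0, "rz": 0, "claw": 0}, {"dx": 0, "dy": 0, "dz": 0, "rx": 0, "ry": 0, "rz": 0, "claw": 0}, {"dx": 0, "dy": 0, "dz": 0, "rx": 0, "ry": 0, "rz": 0, "claw": 0}, {"dx": 0, "dy": 0, "dz": -0.2, "rx": 0, "ry": 0, "rz": 0, "claw": 0}, {"dx": 0, "dy": 0, "dz": -0.4, "rx": 0, "ry": 0, "rz": 0, "claw": 0}, {"dx": 0, "dy": 0, "dz": -0.4, "rx": 0, "ry": 0, "rz": 0, "claw": 0}, {"dx": 0, "dy": 0, "dz": -0.4, "rx": 0, "ry": 0, "rz": 0, "claw": 0}, {"dx": 0, "dy": 0, "dz": -0.4, "rx": 0, "ry": 0, "rz": 0, "claw": 0}]}}

```text
time_s: 27.4
ee_pos: [0.4138, -0.332, 0.3048]
eef_rot: [-3.142, 0.0, 2.489]
force: [-0.6, -0.2, 0.5]
grip_width: 0.0939
grip_force: 0.0
```

Emit:
{"fn": "step_arm", "kwargs": {"plan": [{"dx": 0, "dy": 0, "dz": 0, "rx": 0, "ry": 0, "rz": 0, "claw": 0}, {"dx": 0, "dy": 0, "dz": 0, "rx": 0, "ry": 0, "rz": 0, "claw": 0}, {"dx": 0, "dy": 0, "dz": 0, "rx": 0, "ry": 0, "rz": 0, "claw": 0}]}}

```text
time_s: 27.7
ee_pos: [0.4138, -0.3319, 0.3016]
eef_rot: [3.141, -0.002, 2.489]
force: [-0.5, 0.3, 0.4]
grip_width: 0.0939
grip_force: 0.0
```

```bash
python3 - <<'E'
from h import *
from station import viewer
o,p,W=wristcloud(); tops(W,{'mR':(.486,-.388,.112,.165),'pepR':(.414,-.3325,.135,.16)})
p=viewer.camera('side'); cv2.imwrite('pics/s2.png',cv2.resize(p['img'][130:310,160:350,::-1],None,fx=3.2,fy=3.2,interpolation=2))
W=cloud(viewer.camera('top')); tops(W,{'mL':(.422,.347,.112,.165),'hL':(.501,.392,.15,.17),**{k:S[k] for k in('sjL','sjR','drop')}})
E
```

```text
mR 1401 top 0.165 mid [ 0.4836 -0.3891] mec [484.2, -389.1] ext [0.051 0.052]
pepR 1275 top 0.146 mid [ 0.4134 -0.3318] mec [413.8, -331.8] ext [0.045 0.045]
mL 208 top 0.165 mid [0.423  0.3435] mec [422.4, 343.6] ext [0.05  0.048]
hL 176 top 0.164 mid [0.4983 0.388 ] mec [499.6, 387.8] ext [0.043 0.044]
sjL 176 top 0.104 mid [0.4489 0.1698] mec [449.9, 170.0] ext [0.044 0.044]
sjR 165 top 0.111 mid [ 0.526  -0.1112] mec [525.7, -112.5] ext [0.044 0.041]
drop none
```

View pics/s2.png

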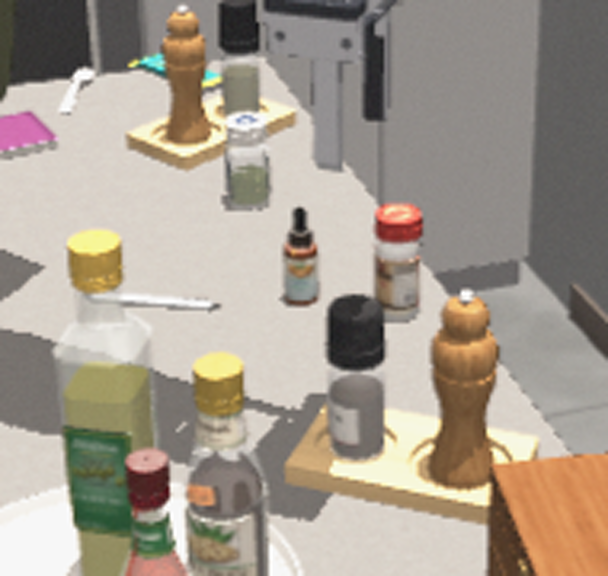

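The side view shows both trays filled upright (mill and grinder at 185,80 / 240,60 and 465,390 / 355,380). The jars and dropper are standing where they were.

```bash
python3 -c "
from station import hand_in
print(hand_in())"
```

```text
the job is handed in; nothing more can be done
None
```

The job is handed in: each tray has a pepper mill in the large recess and a glass grinder in the small one, upright and set down under contact, with the two spice jars and the dropper bottle still standing where they were, after about 28 s of the 104 s allowed; the judge's verdict was not reported back.

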